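# Release the eccentric and close the watch-case holder

### The arm

A 7-joint arm with a two-finger parallel gripper is mounted at the origin on the work surface. World frame = base frame: x ahead of the robot, y to its left, z up, the work surface at z = 0. Lengths are in m, angles in rad, forces in N, time in s.
With the tool pointing down it reaches from about 0.4 to 0.85 m from the base axis. Payload 4.5 kg.
Tool frame: the origin (TCP) lies midway between the tips of the shut fingers; the grasp point (between the pads) lies 19 mm behind it; z points along the fingers, y is the direction in which the jaws open and shut (so a half turn about z gives the same grasp; the last joint's range is limited). The gripper opens to 85 mm and grips with 20 to 120 N. Pads are 22 mm wide; open, the fingers measure 114 mm over their backs; the gripper's body (76 mm by 85 mm) begins 54 mm behind the grasp point. The pads swing forward as they close: fully open they stand 13 mm farther back than shut.
Start: joints at [1.268, 0.689, -0.195, 1.565, 0.157, 0.902, -0.215], TCP at [0.207, -0.59, 0.231] pointing down, gripper open.
Joint ranges: [-3.01, 3.01], [-0.46, 2.08], [-1.47, 1.51], [0.13, 2.56], [-1, 4.14], [0.04, 2.09], [-2.66, 2.66]. Speed limits (rad/s): [2.57, 2.57, 3.14, 3.14, 3.14, 3.14, 3.14].

### API

Orientations are given as a 3x3 rotation matrix whose columns are the frame's x, y, z axes.
In Python, from station import status, imaging, robot gives the robot as it stands.
- The arm moves only by the tool apply_moves, never from a script. Its argument "series" is a list of rows, each a list of 7 numbers: the shift along the tool's x, y, z normalised to -1 to 1, where 1 is 5 cm, then the turn, a rotation vector about the tool's x, y, z normalised to -1 to 1, where 1 is 5 degrees, then the opening, from -1 (shut) to 1 (fully open). A call has 1 to 8 rows; each row shifts and turns the pose as measured when the row begins, along the tool's axes as they then stand; what a row does not reach is not made up. A row lasts 1/8 s, in which the tool goes at most 62.5 mm and 10.7 degrees, less where a joint would pass 70% of its speed; a pose out of reach is approached as far as the arm can. A call with a number of a shift or a turn outside -1 to 1 is refused whole. A call with a gripper value outside its range is refused whole. The fingers move at their own pace and stop on an object; the grip force is fixed at half the most. Time passes only in rows, so rows that do not move let the fingers close. It gives the time, the measured TCP pose, the force and the opening at its end, in the units of the state.
- status.state(): the state, without advancing time (a new reading comes with each control period).
- imaging.camera(name): name is "scene" or "side" or "wrist"; returns the picture (400x640x3 uint8, red, green, blue); there is no depth.
- imaging.camera_params(name): a dict with "camera_matrix" (3x3 intrinsics, pixels), "k1" (the pictures are not rectified: a ray, as slopes to the right and down, at radius r is drawn at 1 + k1 r^2 times it, then the intrinsics apply), "rvec" (rotation vector, rad) and "tvec" (3), from world to camera coordinates, as OpenCV has them. Camera axes: x right, y down, z forward; pixel columns grow to the right and rows downward; lengths in m; the calibration is good to about 2 mm. A picture is of the moment at which its call begins: read the wrist's pose just before it. camera_params takes no time and is no camera call; for the wrist camera it gives the pose at the moment of the call.
- robot.finish_job(): hands the job in, once; it reports no verdict.
The state is a dict: "t": time; "q": joint angles; "joint_velocities": joint speeds; "joint_torque": joint torques, N m; "position": TCP position; "eef_rot": TCP orientation; "ft_force": force on the tool from outside, world axes, zero at the start; "torque": the same for the moment, N m; "opening": finger opening in m.
Only numpy, scipy, OpenCV 4.12 (cv2) and the standard library are available. Lean on these libraries where they do the work, as an engineer would, in place of code of your own. Each camera call takes 0.05 s, during which the arm holds its last target.

### The job

Close the watch-case holder using only the fingertips. First push the cam's lever round by its upright post until it points straight forward at the black mark, so that the cam's low point faces the slide's foot; only then push the slide forward by its upright tab until it is fully home, its jaw holding the watch case seated against the V-shaped stop. Pick nothing up, do not force the slide against the cam, and leave the other things on the bench where they are.

Things in the scene. Friction and masses are not known exactly. Their poses are not given: they have to be found in the camera images.
- fixture: watch-case holder fixed to the bench: base plate 240 (x) x 170 (y) x 12 mm, origin at the centre of its underside; x = forward, y left. A slide runs along y = -30 mm; the cam with its lever turns about x 0, y +35; V stop at the slide's front end. Black mark at x 98, y 35: the lever points at it at the low point. Only the lever's post and the slide's tab rise more than 45 mm above the bench
- cam_pivot (a point): the cam's vertical pivot axis, at the height of the plate's upper face (12 mm above the bench)
- cam (a joint): angle of the lever, counter-clockwise from above, rad. 0 = lever straight forward, low point towards the slide's foot; pi/2 = lever to the left; 2.7 = nearly straight back. Travel -0.5 to 2.85: it can go past 0. Starts at 1.5 to 2.6, so turn it clockwise. Stiff (5.5 N at the post), stays where left. Disc 60 mm across, centre 14 mm off the pivot towards the lever; lever bar's top 38 mm up
- lever_post (a point): centre of the top of the upright round post at the lever's end, 65 mm from the pivot: 12 mm in diameter (14 mm at its head), free from 38 mm up to 73 mm above the bench. Push it sideways
- slide (a joint): forward travel of the slide along the fixture's +x, m; starts at 0 to 0.003; home at 0.029, where the jaw holds the case in the V stop (end stop 0.0305). Takes about 3 N, stays where left. Its foot, a cross bar reaching left, top 30 mm above the bench, is blocked by the cam disc at 0.017 + 0.014 cos(cam angle)
- slide_tab (a point): middle of the rear face of the upright tab at the slide's rear end, 60 mm above the bench; push this face forward. The tab is 26 mm wide, 10 mm thick, from 27 to 70 mm above the bench; it lies 102 mm behind the fixture's origin, 30 mm right, when the slide is fully back (joint 0), and the base plate reaches 18 mm further back
- nest (a point): where the centre of the watch case's underside lies when it is seated in the V stop: 69 mm forward, 30 mm right of the fixture's origin, 12 mm above the bench
- case: loose round steel watch case with a white dial, 40 mm across, 12 mm tall, lying flat on the plate between jaw and V stop; origin at the centre of its underside. Starts 2 to 9 mm short of its seat; the slide's jaw pushes it home; polished, it slides easily in the V
- case_back: a spare steel watch case back, a disc 30 mm across and 5 mm thick, lying on the fixture's base plate near its front left corner; origin at the centre of its underside; leave it alone
- jar: small closed glass jar, 44 mm across, 55 mm tall, standing right of the fixture; origin under its centre; bystander
- oil: small bottle, 32 mm across, 60 mm tall; origin under its centre; bystander
- loupe: black eye loupe, a cone 34 mm across and 34 mm tall; origin under its centre; bystander
- parts_tray: small open red tray, 75 x 55 x 22 mm; origin under its centre; bystander
- screwdriver: screwdriver lying flat, 130 mm long; bystander
- casing_ring: white plastic ring, 44 mm across, 10 mm tall, lying flat; origin under its centre; bystander
There are look-alikes about, which are no part of the job. What is shaped like the case but orange or yellow is not meant.

How it is judged:
By the outcome, as a careful person would: the job done as asked, in the order asked, and still so for the second after the job is handed in, with the robot touching nothing.
It also fails if it takes over 53 s, if anything falls off the work surface, if the arm or the gripper's body presses on something with over 40 N, if the wrist force passes 120 N, or if a joint passes its speed limit or range.

## Working session

There is one attempt and no reset: what is moved stays moved. The work goes in short steps, Python scripts to look and compute and a tool call to move; the robot and the scene stay as the last step left them, time stands still between calls to the robot, and variables do not carry over. Pictures are saved under pics/ and viewed, and the job is handed in when it is done.

Besides the shell and the picture viewer there is one more tool, called after "Emit:" by a JSON object that holds its "api" and its "payload". apply_moves: Moves the arm, as the interface text tells. Its arguments: {"type":"object","properties":{"series":{"type":"array","items":{"type":"array","items":{"type":"number","minimum":-1,"maximum":1}}}},"required":["series"]}

```bash
ls; mkdir -p pics; python3 - <<'E'
from station import status, imaging, robot
import cv2
print(status.state())
for n in ["scene","side"]:
    cv2.imwrite(f"pics/{n}0.png",imaging.camera(n)[:,:,::-1]); print(n,imaging.camera_params(n))
E
```

```text
pics
{'t': 0.0, 'q': array([ 1.26779378,  0.69003354, -0.19447435,  1.5663585 ,  0.1572792 ,
        0.90250541, -0.21511167]), 'joint_velocities': array([ 0.0031993 ,  0.00069346,  0.00091196,  0.00156979, -0.000839  ,
       -0.00087095,  0.00032387]), 'joint_torque': array([ 2.87847263e-05, -5.39616036e+01, -1.26669187e+00, -1.58544999e+01,
        9.06026893e-03,  9.48834757e-03, -1.02618534e-05]), 'position': array([ 0.20626003, -0.58928021,  0.23044827]), 'eef_rot': array([[ 9.43805842e-01,  3.30499534e-01, -7.68436477e-04],
       [ 3.30500396e-01, -9.43804218e-01,  1.75686678e-03],
       [-1.44609935e-04, -1.91210969e-03, -9.99998161e-01]]), 'ft_force': array([ 0.38177679,  0.03558967, -0.21512836]), 'torque': array([-0.01943792, -0.014117  ,  0.03372222]), 'opening': 0.08574769973551234}
scene {'camera_matrix': array([[404.48679521,   0.        , 322.90541961],
       [  0.        , 404.48679521, 205.4894981 ],
       [  0.        ,   0.        ,   1.        ]]), 'k1': -0.008909708322729873, 'rvec': array([ 1.92130829,  1.41141449, -0.64011824]), 'tvec': array([-0.19293647, -0.33366827,  1.34757243])}
side {'camera_matrix': array([[418.27374016,   0.        , 314.14795491],
       [  0.        , 418.27374016, 198.41169614],
       [  0.        ,   0.        ,   1.        ]]), 'k1': -0.03149993480305693, 'rvec': array([ 0.37272824, -2.68100891,  1.30658709]), 'tvec': array([0.60380496, 0.13953137, 0.6535962 ])}
```

View pics/scene0.png

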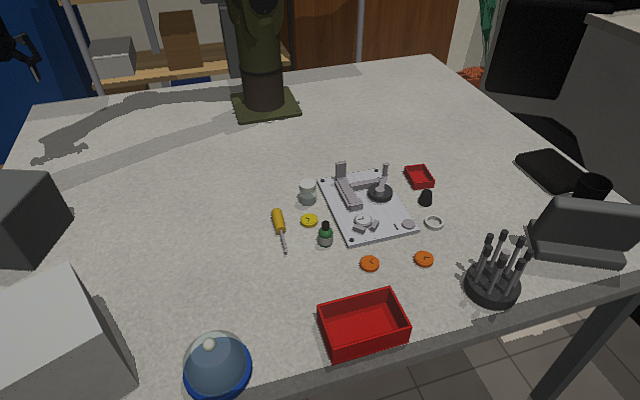

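View pics/side0.png

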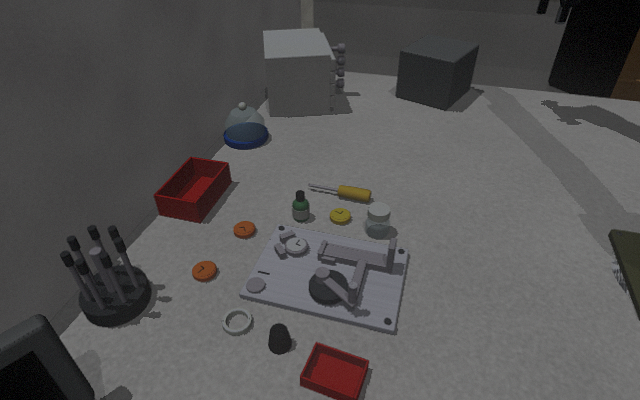

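The scene image shows the fixture at about (365,207), with the tab at (340,170) and the post at (386,168). The side image shows the plate at about (328,275). I'll zoom in on both.

```bash
python3 - <<'E'
import cv2
a=cv2.imread("pics/scene0.png")[150:260,290:450]; cv2.imwrite("pics/sc_c.png",cv2.resize(a,None,fx=5,fy=5,interpolation=cv2.INTER_CUBIC))
a=cv2.imread("pics/side0.png")[215:335,230:420]; cv2.imwrite("pics/si_c.png",cv2.resize(a,None,fx=4,fy=4,interpolation=cv2.INTER_CUBIC))
E
```

```text
(no output)
```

View pics/sc_c.png

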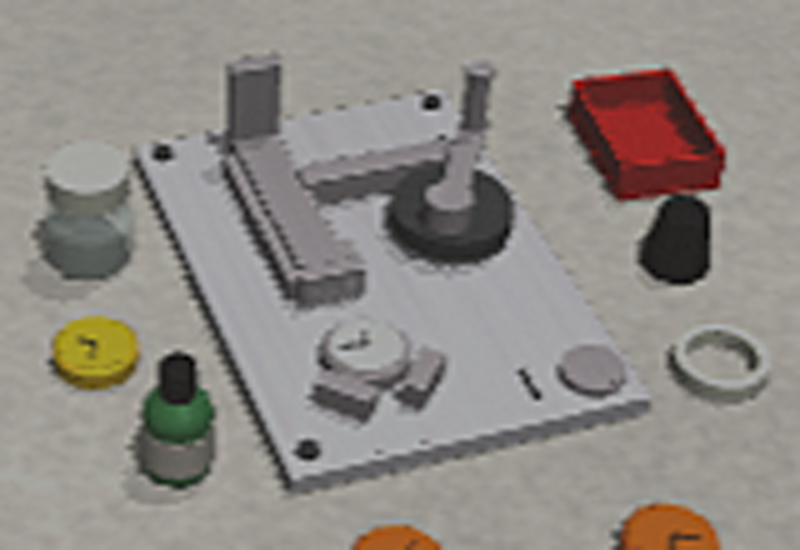

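View pics/si_c.png

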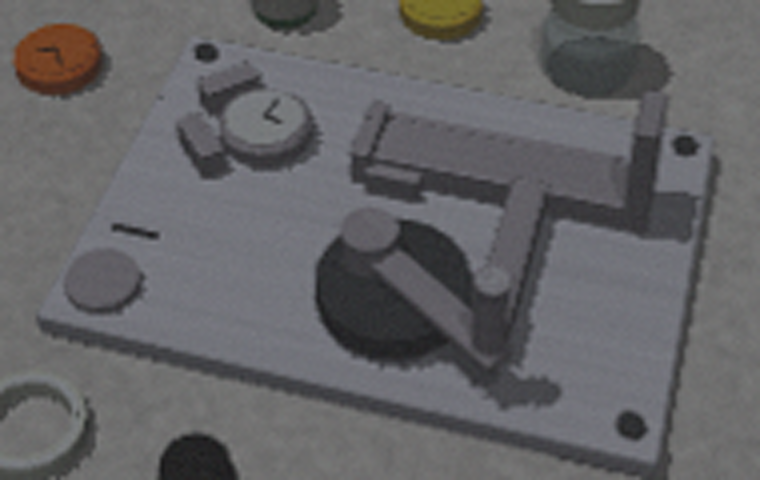

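```bash
cat > h.py <<'E'
import numpy as np, cv2
from station import status, imaging, robot
def proj(P,c):
    P=np.atleast_2d(P).astype(float)
    return cv2.projectPoints(P,c["rvec"],c["tvec"],c["camera_matrix"],np.array([c["k1"],0,0,0,0]))[0][:,0]
def f2w(p,x,y,yaw):
    c,s=np.cos(yaw),np.sin(yaw); p=np.atleast_2d(p).astype(float)
    return np.c_[x+c*p[:,0]-s*p[:,1],y+s*p[:,0]+c*p[:,1],p[:,2]]
E
cat > fit.py <<'E'
from h import *
from scipy.optimize import least_squares
F=[(-.12,-.085,.012),(-.12,.085,.012),(.12,-.085,.012),(.12,.085,.012),(.098,.035,.012)]
sc=np.array([(133,148),(447,92),(290,478),(650,402),(529,383),(481,70)])/5+[290-.4,150-.4]
si=np.array([(716,150),(660,465),(190,42),(42,318),(134,231),(492,280)])/4+[230-.4,215-.4]
C=[imaging.camera_params(n) for n in("scene","side")]
def pts(v):
    return f2w(F+[(.065*np.cos(v[3]),.035+.065*np.sin(v[3]),.073)],*v[:3])
def res(v): return np.r_[(proj(pts(v),C[0])-sc).ravel(),(proj(pts(v),C[1])-si).ravel()]
best=min((least_squares(res,[.55,-.2,y0,2.2],loss='soft_l1') for y0 in(-2,-1,0,1,2,3)),key=lambda r:r.cost)
print(best.x,best.cost);print(best.fun.reshape(2,-1,2).round(1))
print(np.abs(np.linalg.inv(best.jac.T@best.jac)).diagonal()**.5)
x,y,yaw,a=best.x
print("post",pts(best.x)[-1],"tab0",f2w((-.102,-.03,.06),x,y,yaw),"piv",f2w((0,.035,.012),x,y,yaw),"final post",f2w((.065,.035,.073),x,y,yaw))
E
python3 fit.py
```

```text
[ 0.56783168  0.12985794 -0.01114271  2.55868653] 10.367439893947251
[[[ 0.5 -1.1]
  [-0.3 -1.4]
  [ 0.3 -0.9]
  [ 1.  -2.1]
  [ 0.2 -0.3]
  [ 0.1 -1.1]]

 [[ 0.1 -3.7]
  [-0.5 -0.2]
  [ 0.1 -2.2]
  [-2.1 -1.1]
  [ 0.4  0.2]
  [-0.1 -0.1]]]
[0.00073808 0.00084445 0.00621386 0.02580185]
post [0.51435739 0.20123762 0.073     ] tab0 [[0.46550374 0.10099634 0.06      ]] piv [[0.56822167 0.16485577 0.012     ]] final post [[0.63321763 0.16413151 0.073     ]]
```

Emit:
{"api": "apply_moves", "payload": {"series": [[0.65,-0.75,-0.1,0,0,0,1],[0.65,-0.75,-0.1,0,0,0,1],[0.65,-0.75,-0.1,0,0,0,1],[0.65,-0.75,-0.1,0,0,0,1],[0.65,-0.75,-0.1,0,0,0,1],[0.65,-0.75,-0.1,0,0,0,1],[0.65,-0.75,-0.1,0,0,0,1],[0.65,-0.75,-0.1,0,0,0,1]]}}

```text
t: 1.1
position: [0.3548, -0.2123, 0.2691]
eef_rot: [[0.947, 0.323, -0.003], [0.323, -0.947, 0.003], [-0.001, -0.004, -1.0]]
ft_force: [1.6, 0.0, 0.8]
opening: 0.0854
```

Emit:
{"api": "apply_moves", "payload": {"series": [[0.6,-0.72,0,0,0,0,1],[0.6,-0.72,0,0,0,0,1],[0.6,-0.72,0,0,0,0,1],[0.6,-0.72,0,0,0,0,1],[0.6,-0.72,0,0,0,0,1],[0.6,-0.72,0,0,0,0,1],[0.6,-0.72,0,0,0,0,1],[0,0,0,0,0,0,-0.3]]}}

```text
t: 2.1
position: [0.4751, 0.109, 0.2692]
eef_rot: [[0.944, 0.329, -0.002], [0.329, -0.944, 0.005], [-0.001, -0.005, -1.0]]
ft_force: [0.4, 0.7, -0.0]
opening: 0.0696
```

```bash
python3 - <<'E'
from h import *
s=status.state(); c=imaging.camera_params("wrist")
cv2.imwrite("pics/w1.png",imaging.camera("wrist")[:,:,::-1])
R=cv2.Rodrigues(c["rvec"])[0]; print(s["t"],s["position"],s["q"],s["opening"],"cam",-R.T@c["tvec"],R[2], c["camera_matrix"][0,0],c["k1"])
print((s["eef_rot"].T@(-R.T@c["tvec"]-s["position"])))
E
```

```text
2.1 [0.47512772 0.10895074 0.2692036 ] [-0.17117253  0.46139438 -0.21828339  1.91855991  0.13085695  0.77584601
 -1.6963124 ] 0.06960289828113678 cam [0.54133151 0.1311378  0.41052217] [-0.26484683 -0.08708103 -0.96035048] 282.2749872629976 -0.013619411602624197
[ 6.97369741e-02  1.30897044e-04 -1.41360821e-01]
```

View pics/w1.png

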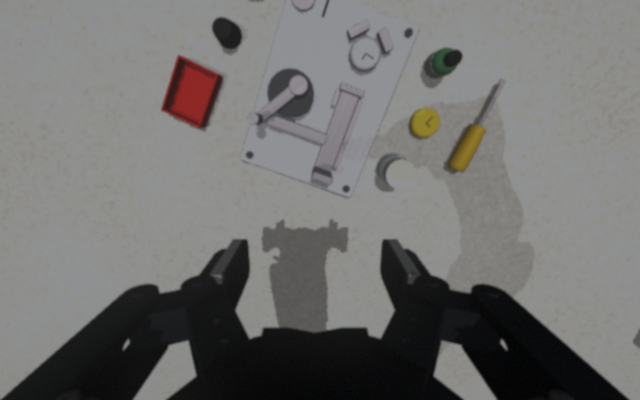

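The wrist view shows the lever pointing back-left, with the post at (258,119), the tab at (322,175) and the white-dial case at (365,52).

These could be mistaken for the real parts:
- **Case:** the yellow disc, wrist (425,123), and the orange discs, scene (370,263) and (424,258).
- **Case back:** the plate screws.
- **Casing ring:** scene (433,223).
- **Post:** the pen-cup tools, scene (495,270).

I choose the white-dial disc on the plate as the case, the dark disc's lever post as the post, and the tab at the slide's rear. I'll check these in a close crop.

```bash
python3 - <<'E'
import cv2
a=cv2.imread("pics/w1.png")[0:200,220:430]; cv2.imwrite("pics/w1c.png",cv2.convertScaleAbs(cv2.resize(a,None,fx=3,fy=3,interpolation=cv2.INTER_CUBIC),alpha=1.3))
E
```

```text
(no output)
```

View pics/w1c.png

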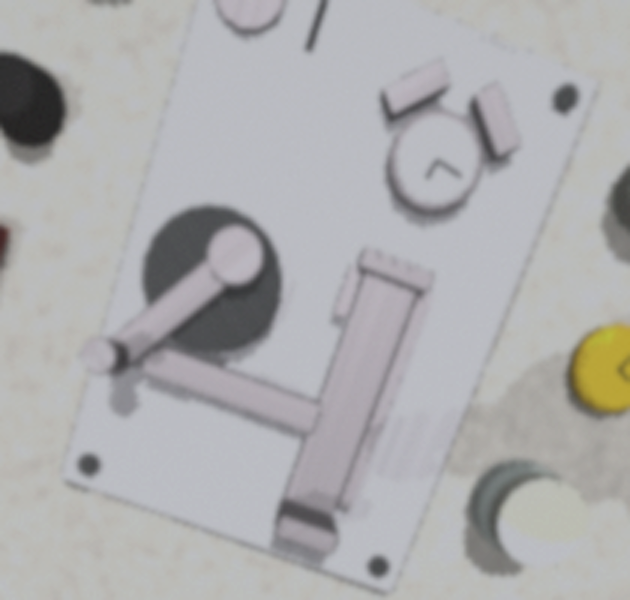

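```bash
cat > fit2.py <<'E'
from h import *
from scipy.optimize import least_squares
import pickle
F=[(-.12,-.085,.012),(-.12,.085,.012),(.12,-.085,.012),(.12,.085,.012),(.098,.035,.012)]
sc=np.array([(133,148),(447,92),(290,478),(650,402),(529,383),(481,70)])/5+[290-.4,150-.4]
si=np.array([(716,150),(660,465),(190,42),(42,318),(134,231),(492,280)])/4+[230-.4,215-.4]
w=np.array([(389,595),(64,483),(597,85),(99,356),(237,253),(306,532)])/3+[220-.33,-.33]
C=[imaging.camera_params(n) for n in("scene","side","wrist")]
def post(a): return (.065*np.cos(a),.035+.065*np.sin(a),.073)
def res(v):
    W=f2w(F+[post(v[3])],*v[:3]); Ww=f2w(F[:3]+[post(v[3]),(0,.035,.041),(-.097+v[4],-.03,.070)],*v[:3])
    return np.r_[(proj(W,C[0])-sc).ravel(),(proj(W,C[1])-si).ravel(),1.5*(proj(Ww,C[2])-w).ravel()]
b=least_squares(res,[.568,.13,0,2.5,0.001],loss='soft_l1')
print(b.x,b.cost);print(b.fun.reshape(3,-1,2).round(1).tolist())
x,y,yaw,a=b.x[:4]
print("post",f2w(post(a),x,y,yaw),"tab",f2w((-.102,-.03,.06),x,y,yaw),"piv",f2w((0,.035,.012),x,y,yaw))
# wrist only
def rw(v):return res(v)[24:]
b2=least_squares(rw,b.x); print("wrist only",b2.x,b2.fun.reshape(-1,2).round(1).tolist())
E
python3 fit2.py
```

```text
[ 0.5673959   0.12742629 -0.00496412  2.56546628  0.00387353] 31.329217682799516
[[[-0.7, -0.8], [-1.6, -1.4], [-0.4, -0.7], [0.1, -2.2], [-0.6, -0.3], [-1.3, -1.2]], [[0.3, -5.0], [0.5, -1.9], [0.4, -2.8], [-1.1, -1.8], [1.2, -0.5], [1.2, -1.6]], [[0.6, -0.4], [-4.8, -1.8], [1.0, -5.8], [-2.9, -0.3], [-3.1, 0.3], [-0.4, -0.1]]]
post [[0.51323844 0.19810668 0.073     ]] tab [[0.46524823 0.09793299 0.06      ]] piv [[0.56756964 0.16242585 0.012     ]]
wrist only [ 0.5664814   0.12540149 -0.0123415   2.56382617  0.00497017] [[1.1, 1.3], [-3.7, -1.2], [3.4, -2.6], [-1.1, 0.8], [-1.0, 1.9], [1.2, 0.4]]
```

Emit:
{"api": "apply_moves", "payload": {"series": [[0,0,0,0,0,-1,-0.1],[0,0,0,0,0,-1,-0.1],[0,0,0,0,0,-1,-0.1],[0,0,0,0,0,-1,-0.1],[0,0,0,0,0,-1,-0.1],[0,0,0,0,0,-1,-0.1],[0,0,0,0,0,-1,-0.1],[0,0,0,0,0,-1,-0.1]]}}

```text
t: 3.15
position: [0.4686, 0.0903, 0.2667]
eef_rot: [[0.51, 0.86, -0.014], [0.86, -0.51, -0.01], [-0.016, -0.007, -1.0]]
ft_force: [0.4, 0.1, 0.3]
opening: 0.0382
```

Emit:
{"api": "apply_moves", "payload": {"series": [[0,0,0,0,0,-1,-0.1],[0,0,0,0,0,-1,-0.1],[0,0,0,0,0,-1,-0.1],[0,0,0,0,0,-1,-0.1],[0,0,0,0,0,-1,-0.1],[0,0,0,0,0,-1,-0.1],[0,0,0,0,0,-1,-0.1],[0,0,0,0,0,-1,-0.1]]}}

```text
t: 4.15
position: [0.4627, 0.0727, 0.2644]
eef_rot: [[-0.166, 0.986, -0.025], [0.986, 0.166, -0.024], [-0.02, -0.028, -0.999]]
ft_force: [-0.1, 0.3, -0.1]
opening: 0.0387
```

Emit:
{"api": "apply_moves", "payload": {"series": [[0,0,0,0,0,-1,-0.1],[0,0,0,0,0,-1,-0.1],[0,0,0,0,0,-1,-0.1],[0,0,0,0,0,-1,-0.1],[0,0,0,0,0,-1,-0.1],[0,0,0,0,0,-1,-0.1],[0,0,0,0,0,-1,-0.1],[0,0,0,0,0,-1,-0.1]]}}

```text
t: 5.15
position: [0.4566, 0.055, 0.2619]
eef_rot: [[-0.764, 0.644, -0.035], [0.645, 0.763, -0.04], [0.001, -0.053, -0.999]]
ft_force: [0.1, 0.5, -0.9]
opening: 0.0388
```

```bash
cat >> h.py <<'E'
from scipy.spatial.transform import Rotation as Ro
def Rt(th): c,s=np.cos(th),np.sin(th); return np.array([[c,s,0],[s,-c,0],[0,0,-1.]])
def plan(pos,th):
    s=status.state(); R=s["eef_rot"]
    d=R.T@(np.array(pos)-s["position"]); r=Ro.from_matrix(R.T@Rt(th)).as_rotvec(degrees=True)
    print("t",round(s["t"],2),"pos",s["position"].round(4),"th",round(np.arctan2(R[1,0],R[0,0]),3),"F",s["ft_force"].round(1),"op",round(s["opening"],4))
    print("units shift",(d/.05).round(2),"turn",(r/5).round(2))
E
python3 - <<'E'
from h import *
plan((.5135,.199,.15),2.555)
E
```

```text
t 5.15 pos [0.4566 0.055  0.2619] th 2.44 F [ 0.1  0.5 -0.9] op 0.0388
units shift [0.99 3.05 2.08] turn [-0.61 -0.05 -1.31]
```

Emit:
{"api": "apply_moves", "payload": {"series": [[0.2,0.61,0.2,-0.2,0,-0.3,-0.1],[0.2,0.61,0.3,-0.2,0,-0.3,-0.1],[0.2,0.61,0.4,-0.2,0,-0.3,-0.1],[0.2,0.61,0.4,0,0,-0.3,-0.1],[0.2,0.61,0.4,0,0,-0.1,-0.1],[0,0,0.3,0,0,0,-0.1]]}}

```text
t: 5.9
position: [0.5093, 0.1944, 0.1536]
eef_rot: [[-0.825, 0.564, -0.004], [0.564, 0.825, -0.009], [-0.002, -0.01, -1.0]]
ft_force: [-0.1, -0.7, 0.9]
opening: 0.0388
```

```bash
python3 - <<'E'
from h import *
plan((.5135,.199,.15),2.555)
s=imaging.camera_params("wrist")
cv2.imwrite("pics/w2.png",imaging.camera("wrist")[:,:,::-1])
print(proj([(.5135,.199,.073),(.5672,.163,.041)],s))
E
```

```text
t 5.9 pos [0.5093 0.1944 0.1536] th 2.542 F [-0.1 -0.7  0.9] op 0.0388
units shift [-0.02  0.12  0.07] turn [-0.12  0.02 -0.15]
[[323.86360373 206.38267172]
 [323.17730418 258.1269477 ]]
```

View pics/w2.png

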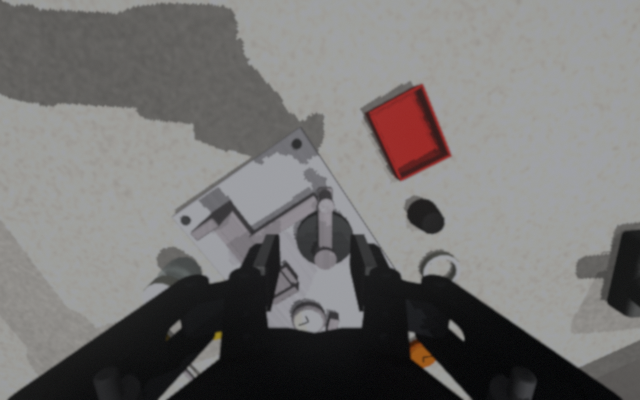

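Here the post head is at (325,198) against a predicted (324,206), so it is centred laterally between the fingers. I'll descend next.

```bash
python3 - <<'E'
from h import *
plan((.511,.2005,.048),2.555)
E
```

```text
t 5.95 pos [0.5081 0.1913 0.1517] th 2.54 F [-0.8 -1.2 -0.6] op 0.0387
units shift [0.06 0.22 2.07] turn [-0.18  0.01 -0.17]
```

Emit:
{"api": "apply_moves", "payload": {"series": [[0.06,0.22,0,-0.18,0,-0.17,-0.1],[0,0,0,0,0,0,-0.1]]}}

```text
t: 6.2
position: [0.512, 0.1991, 0.1515]
eef_rot: [[-0.832, 0.555, 0.001], [0.555, 0.832, -0.003], [-0.002, -0.002, -1.0]]
ft_force: [0.6, 0.1, 0.0]
opening: 0.0384
```

```bash
python3 - <<'E'
from h import *
plan((.511,.2005,.048),2.555)
E
```

```text
t 6.2 pos [0.512  0.1991 0.1515] th 2.553 F [0.6 0.1 0. ] op 0.0384
units shift [0.04 0.02 2.07] turn [-0.02  0.03 -0.03]
```

Emit:
{"api": "apply_moves", "payload": {"series": [[0.02,0.01,0.5,0,0,0,-0.1],[0.02,0.01,0.5,0,0,0,-0.1],[0,0,0.5,0,0,0,-0.1],[0,0,0.4,0,0,0,-0.1],[0,0,0.15,0,0,0,-0.1]]}}

```text
t: 6.82
position: [0.5151, 0.1974, 0.051]
eef_rot: [[-0.828, 0.561, 0.009], [0.561, 0.828, -0.002], [-0.009, 0.004, -1.0]]
ft_force: [-0.5, 0.5, -0.7]
opening: 0.0383
```

```bash
python3 - <<'E'
from h import *
plan((.511,.2005,.048),2.555)
cv2.imwrite("pics/w3.png",imaging.camera("wrist")[:,:,::-1])
cv2.imwrite("pics/si3.png",cv2.resize(imaging.camera("side")[180:340,200:440,::-1],None,fx=3,fy=3))
E
```

```text
t 6.83 pos [0.5151 0.1974 0.051 ] th 2.546 F [-0.5  0.5 -0.7] op 0.0383
units shift [0.1  0.   0.06] turn [ 0.04  0.1  -0.1 ]
```

View pics/w3.png

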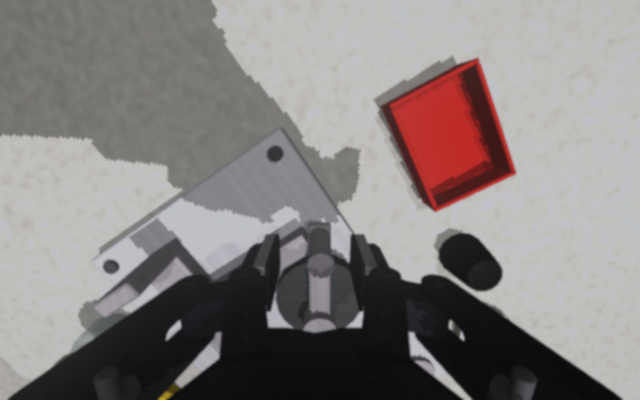

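View pics/si3.png

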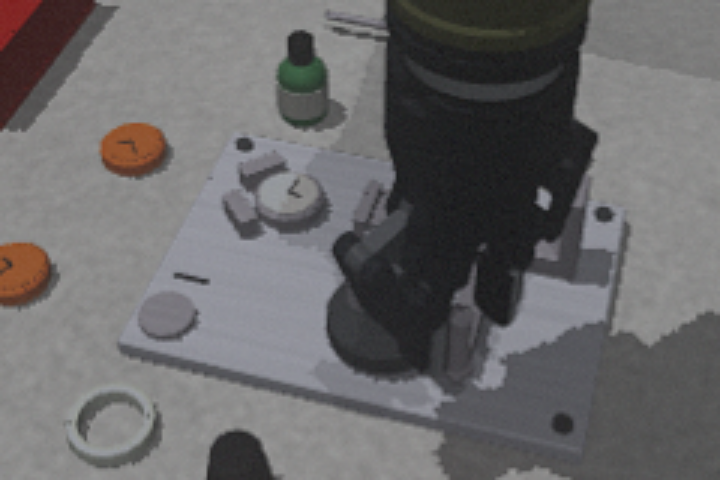

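```bash
python3 - <<'E'
from h import *
s=status.state();c=imaging.camera_params("wrist")
p=s["position"];R=s["eef_rot"]
for dx in(-.01,0,.01): print(dx,proj(p+R@[dx,0,-.022],c))
E
```

```text
-0.01 [[315.89268212 289.19441346]]
0 [[315.92535045 270.9437519 ]]
0.01 [[315.95925822 251.89874969]]
```

Emit:
{"api": "apply_moves", "payload": {"series": [[0.08,0,0,0,0,0,-0.4],[0,0.06,0,0,0,0,-0.4],[0,0.115,0,0,0,1,-0.4],[0,0.115,0,0,0,1,-0.4],[0,0.115,0,0,0,1,-0.4],[0,0.115,0,0,0,1,-0.4],[0,0,0,0,0,0,-0.4]]}}

```text
t: 7.8
position: [0.5245, 0.2117, 0.0534]
eef_rot: [[-0.575, 0.818, 0.002], [0.818, 0.575, -0.018], [-0.016, -0.009, -1.0]]
ft_force: [0.2, 0.3, -0.8]
opening: 0.0256
```

```bash
cat >> h.py <<'E'
PIV=np.array([.5672,.163]); 
def arc(phi,r=.065,z=.049,lead=0):
    s=status.state(); v=s["position"][:2]-PIV; print("tcp angle",round(np.arctan2(v[1],v[0]),3),"r",np.hypot(*v).round(4))
    plan((PIV[0]+r*np.cos(phi),PIV[1]+r*np.sin(phi),z),phi)
E
python3 - <<'E'
from h import *
arc(1.9)
c=imaging.camera_params("wrist");s=status.state()
cv2.imwrite("pics/w4.png",imaging.camera("wrist")[:,:,::-1])
p=s["position"];R=s["eef_rot"]
print(proj(p+R@[0,0,-.022],c),proj(p+R@[0,0.01,-.022],c))
E
```

```text
tcp angle 2.29 r 0.0648
t 7.8 pos [0.5245 0.2117 0.0534] th 2.184 F [ 0.2  0.3 -0.8] op 0.0256
units shift [-0.04  0.5   0.08] turn [-0.08  0.19  3.25]
[[316.06417995 270.48849536]] [[337.07851691 270.49655693]]
```

View pics/w4.png

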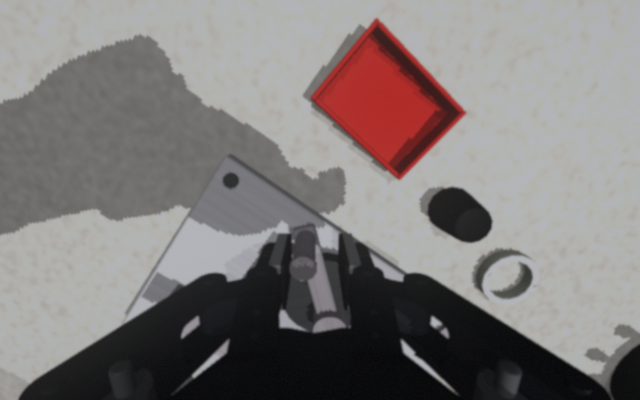

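The post head at (303,268) is now against the left (pushing) finger. I'll keep going along the arc.

Emit:
{"api": "apply_moves", "payload": {"series": [[0,0.15,0.02,0,0,0.8,-0.4],[0,0.15,0.02,0,0,0.9,-0.4],[0,0.15,0.02,0,0,0.9,-0.4],[0,0.15,0.02,0,0,1,-0.4],[0,0.15,0,0,0,1,-0.4],[0,0.15,0,0,0,1,-0.4]]}}

```text
t: 8.6
position: [0.5522, 0.2272, 0.0502]
eef_rot: [[-0.122, 0.992, -0.02], [0.992, 0.122, -0.028], [-0.025, -0.024, -0.999]]
ft_force: [-6.3, -0.6, 3.5]
opening: 0.0258
```

```bash
python3 - <<'E'
from h import *
arc(1.3)
c=imaging.camera_params("wrist");s=status.state()
cv2.imwrite("pics/w5.png",imaging.camera("wrist")[:,:,::-1])
p=s["position"];R=s["eef_rot"]
print(proj(p+R@[0,0,-.022],c),proj(p+R@[0,0.01,-.022],c))
E
```

```text
tcp angle 1.8 r 0.066
t 8.6 pos [0.5522 0.2272 0.0502] th 1.693 F [-6.3 -0.6  3.5] op 0.0258
units shift [-0.11  0.64  0.01] turn [-0.21  0.34  4.5 ]
[[315.96428659 269.78081028]] [[336.99173534 269.78987421]]
```

View pics/w5.png

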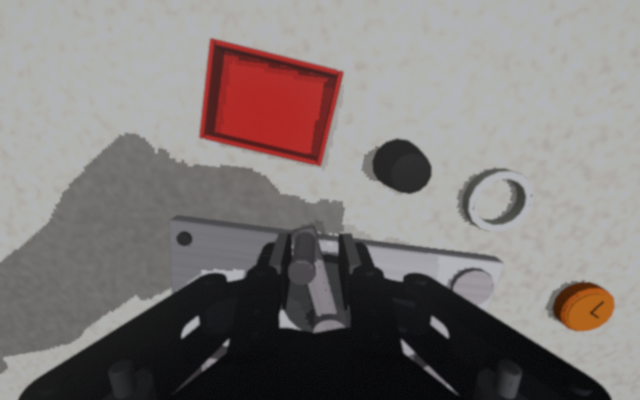

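Emit:
{"api": "apply_moves", "payload": {"series": [[-0.02,0.15,0,-0.05,0.08,1,-0.4],[-0.02,0.15,0,-0.05,0.08,1,-0.4],[-0.02,0.15,0,-0.05,0.08,1,-0.4],[-0.02,0.15,0,-0.05,0.08,1,-0.4],[-0.02,0.15,0,-0.05,0.05,1,-0.4],[-0.02,0.15,0,-0.05,0.05,1,-0.4],[-0.02,0.15,0,-0.05,0.05,1,-0.4]]}}

```text
t: 9.52
position: [0.5869, 0.2271, 0.0505]
eef_rot: [[0.463, 0.886, -0.008], [0.886, -0.463, 0.022], [0.016, -0.017, -1.0]]
ft_force: [-5.9, 2.4, 1.5]
opening: 0.0256
```

```bash
python3 - <<'E'
from h import *
arc(0.7)
E
```

```text
tcp angle 1.273 r 0.0671
t 9.53 pos [0.5869 0.2271 0.0505] th 1.089 F [-5.9  2.4  1.5] op 0.0256
units shift [-0.12  0.74  0.02] turn [-0.23 -0.15  4.46]
```

Emit:
{"api": "apply_moves", "payload": {"series": [[-0.03,0.16,0,-0.05,-0.03,0.7,-0.4],[-0.03,0.16,0,-0.05,-0.03,0.7,-0.4],[-0.03,0.16,0,-0.05,-0.03,0.8,-0.4],[-0.03,0.16,0,-0.05,-0.03,0.9,-0.4],[-0.03,0.16,0,-0.05,0,0.9,-0.4],[-0.03,0.16,0,-0.05,0,0.9,-0.4],[-0.03,0.16,0,-0.05,0,0.9,-0.4]]}}

```text
t: 10.4
position: [0.6111, 0.2135, 0.0506]
eef_rot: [[0.823, 0.567, -0.005], [0.567, -0.823, 0.031], [0.014, -0.028, -1.0]]
ft_force: [-3.9, 5.7, -1.2]
opening: 0.0253
```

```bash
python3 - <<'E'
from h import *
arc(0.0)
c=imaging.camera_params("wrist");s=status.state()
cv2.imwrite("pics/w6.png",imaging.camera("wrist")[:,:,::-1])
p=s["position"];R=s["eef_rot"]
print(proj(p+R@[0,0,-.022],c),proj(p+R@[0,0.01,-.022],c))
E
```

```text
tcp angle 0.854 r 0.0669
t 10.4 pos [0.6111 0.2135 0.0506] th 0.603 F [-3.9  5.7 -1.2] op 0.0253
units shift [-0.23  1.07 -0.  ] turn [-0.36 -0.06  6.91]
[[314.68031787 268.66465832]] [[335.71768569 268.6669221 ]]
```

View pics/w6.png

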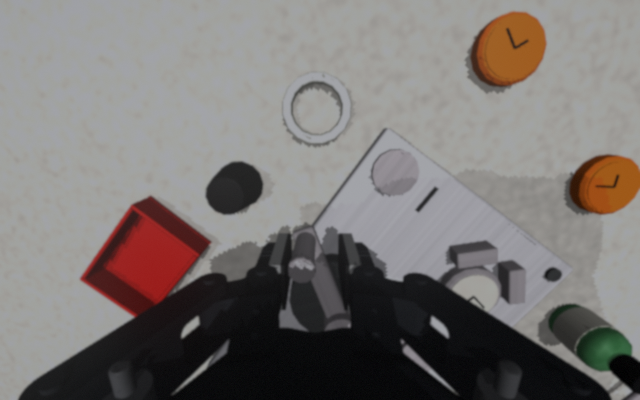

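Emit:
{"api": "apply_moves", "payload": {"series": [[-0.03,0.2,0,-0.05,0,0.3,-0.4],[-0.03,0.2,0,-0.05,0,0.4,-0.4],[-0.03,0.2,0,-0.05,0,0.6,-0.4],[-0.03,0.2,0,-0.05,0,0.7,-0.4],[-0.03,0.2,0,-0.05,0,0.7,-0.4],[-0.03,0.2,0,-0.05,0,0.7,-0.4],[-0.03,0.2,0,-0.05,0,0.7,-0.4]]}}

```text
t: 11.32
position: [0.6331, 0.1864, 0.0505]
eef_rot: [[0.963, 0.269, 0.018], [0.267, -0.962, 0.058], [0.032, -0.051, -0.998]]
ft_force: [-0.8, 6.5, -1.7]
opening: 0.0261
```

```bash
python3 - <<'E'
from h import *
arc(-0.1)
c=imaging.camera_params("wrist");s=status.state()
cv2.imwrite("pics/w7.png",imaging.camera("wrist")[:,:,::-1])
p=s["position"];R=s["eef_rot"]
print(proj(p+R@[0,0,-.022],c),proj(p+R@[0,0.01,-.022],c))
E
```

```text
tcp angle 0.342 r 0.07
t 11.32 pos [0.6331 0.1864 0.0505] th 0.271 F [-0.8  6.5 -1.7] op 0.0261
units shift [-0.18  0.57 -0.01] turn [-0.65 -0.26  4.26]
[[314.07284884 268.64006544]] [[335.10401234 268.64001791]]
```

View pics/w7.png

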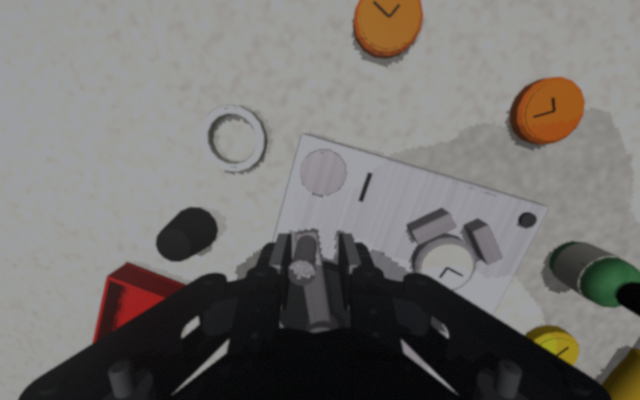

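Emit:
{"api": "apply_moves", "payload": {"series": [[-0.04,0.2,0,-0.15,-0.05,0.6,-0.4],[-0.04,0.2,0,-0.15,-0.05,0.6,-0.4],[-0.04,0.2,0,-0.15,-0.05,0.6,-0.4],[-0.02,0.15,0,-0.1,-0.05,0.6,-0.4],[0,0,0,0,0,0,-0.4]]}}

```text
t: 12.0
position: [0.6382, 0.169, 0.0509]
eef_rot: [[0.997, 0.078, 0.023], [0.077, -0.996, 0.036], [0.026, -0.034, -0.999]]
ft_force: [-0.0, -0.5, -0.2]
opening: 0.0255
```

```bash
python3 - <<'E'
from h import *
arc(-0.1)
c=imaging.camera_params("wrist");s=status.state()
im=imaging.camera("wrist")[:,:,::-1]
cv2.imwrite("pics/w8.png",cv2.resize(im[80:350,220:460],None,fx=2.2,fy=2.2,interpolation=cv2.INTER_CUBIC));cv2.imwrite("pics/w8f.png",im)
p=s["position"];R=s["eef_rot"]
print(proj(p+R@[0,0,-.022],c),proj(p+R@[0,0.01,-.022],c))
E
```

```text
tcp angle 0.085 r 0.0712
t 12.0 pos [0.6382 0.169  0.0509] th 0.077 F [-0.  -0.5 -0.2] op 0.0255
units shift [-0.15  0.24  0.03] turn [-0.42 -0.26  2.03]
[[313.85638553 268.73271752]] [[334.89102591 268.73052459]]
```

View pics/w8.png

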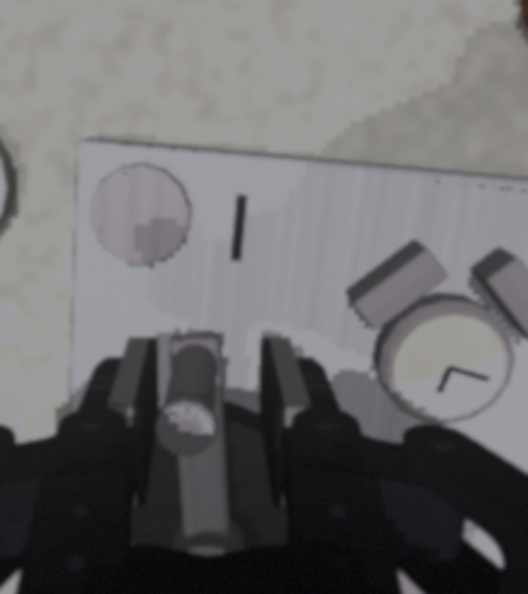

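```bash
cat >> h.py <<'E'
def ray(uv,z,c):
    K=c["camera_matrix"]; n=cv2.undistortPoints(np.array([[uv]],float),K,np.array([c["k1"],0,0,0,0]))[0,0]
    R=cv2.Rodrigues(c["rvec"])[0]; o=-R.T@c["tvec"]; d=R.T@np.r_[n,1]; return o+d*(z-o[2])/d[2]
E
python3 - <<'E'
from h import *
c=imaging.camera_params("wrist")
o=lambda u,v:(220+u/2.2-.27,80+v/2.2-.27)
P={k:ray(o(*uv),z,c) for k,uv,z in [("mk_f",(242,197),.012),("mk_r",(237,259),.012),("corner",(82,138),.012),("edgeL",(72,345),.012),("edgeF",(527,177),.012),("post",(187,428),.073),("barend",(193,337),.038),("hub",(209,540),.042),("case",(447,360),.024)]}
for k,v in P.items(): print(k,v.round(4))
a=lambda p,q:np.arctan2(*(P[p]-P[q])[[1,0]])
print("mark dir",a("mk_f","mk_r"),"left edge",a("corner","edgeL"),"front edge",a("corner","edgeF")-np.pi/2,"lever",a("post","hub"),"bar",a("barend","hub"))
print("hub->mark",a("mk_r","hub"))
E
```

```text
mk_f [0.6763 0.1631 0.012 ]
mk_r [0.6574 0.1629 0.012 ]
corner [0.6897 0.211  0.012 ]
edgeL [0.6247 0.2125 0.012 ]
edgeF [0.6891 0.0816 0.012 ]
post [0.6344 0.1723 0.073 ]
barend [0.6415 0.1736 0.038 ]
hub [0.5811 0.1644 0.042 ]
case [0.6354 0.0994 0.024 ]
mark dir 0.011764843063049797 left edge -0.02304267344550394 front edge -0.004826154552199258 lever 0.14787890531502537 bar 0.15100767883342237
hub->mark -0.01989083289816257
```

The post head at crop (187,428) is about 9 mm left of the mark line, so the lever is at about 0.15 rad. One more nudge is needed.

Emit:
{"api": "apply_moves", "payload": {"series": [[0,0.14,0,-0.1,-0.1,0.3,-0.4],[0,0.12,0,-0.1,-0.1,0.2,-0.4],[0,0,0,0,0,0,-0.4]]}}

```text
t: 12.42
position: [0.6387, 0.1609, 0.0511]
eef_rot: [[0.999, 0.037, 0.006], [0.037, -0.999, 0.024], [0.007, -0.024, -1.0]]
ft_force: [-0.4, 0.3, -0.8]
opening: 0.0254
```

```bash
python3 - <<'E'
from h import *
arc(-0.0)
im=imaging.camera("wrist")[:,:,::-1]
cv2.imwrite("pics/w9.png",cv2.resize(im[80:350,220:460],None,fx=2.2,fy=2.2,interpolation=cv2.INTER_CUBIC))
E
```

```text
tcp angle -0.029 r 0.0715
t 12.43 pos [0.6387 0.1609 0.0511] th 0.037 F [-0.4  0.3 -0.8] op 0.0254
units shift [-0.13 -0.05  0.04] turn [-0.27 -0.07  0.42]
```

View pics/w9.png

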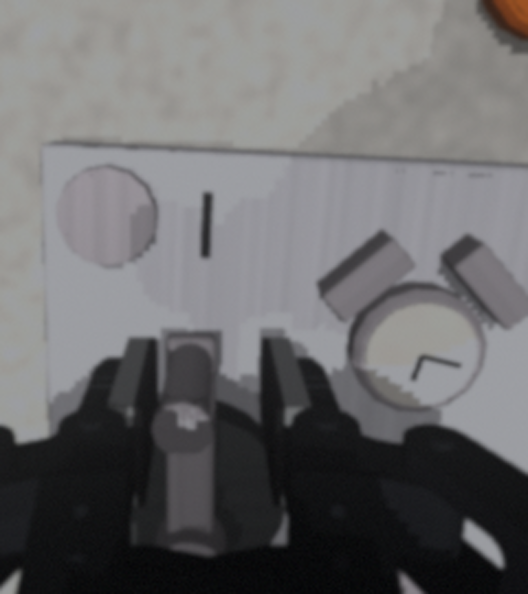

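```bash
cat > ev.py <<'E'
from h import *
import sys
def ev(d,crop=(220,80,2.2)):
    c=imaging.camera_params("wrist"); o=lambda uv:(crop[0]+uv[0]/crop[2]-.27,crop[1]+uv[1]/crop[2]-.27)
    Z=dict(mk_f=.012,mk_r=.012,post=.073,barend=.038,hub=.042)
    P={k:ray(o(v),Z[k],c) for k,v in d.items()}
    for k,v in P.items(): print(k,v.round(4))
    a=lambda p,q:round(np.arctan2(*(P[p]-P[q])[[1,0]]),3)
    print("mark",a("mk_f","mk_r"),"lever",a("post","hub"),"bar",a("barend","hub"),"hub->mk",a("mk_r","hub"),"by y65",((P["post"]-P["mk_r"])[1]/.065).round(3))
E
python3 - <<'E'
from ev import *
ev(dict(mk_f=(208,192),mk_r=(205,257),post=(183,429),barend=(190,338),hub=(192,540)))
E
```

```text
mk_f [0.677  0.1629 0.012 ]
mk_r [0.6572 0.163  0.012 ]
post [0.6351 0.1653 0.073 ]
barend [0.6416 0.1658 0.038 ]
hub [0.58   0.1632 0.042 ]
mark -0.009 lever 0.038 bar 0.042 hub->mk -0.002 by y65 0.034
```

Emit:
{"api": "apply_moves", "payload": {"series": [[0,0.09,0,-0.1,0,0.2,-0.4],[0,0,0,0,0,0,-0.4]]}}

```text
t: 12.72
position: [0.6388, 0.1579, 0.0512]
eef_rot: [[1.0, 0.02, 0.007], [0.02, -1.0, 0.017], [0.007, -0.017, -1.0]]
ft_force: [-0.6, 2.2, -1.2]
opening: 0.0254
```

```bash
python3 - <<'E'
from h import *
arc(-0.0)
im=imaging.camera("wrist")[:,:,::-1]
cv2.imwrite("pics/w10.png",cv2.resize(im[80:350,220:460],None,fx=2.2,fy=2.2,interpolation=cv2.INTER_CUBIC))
E
```

```text
tcp angle -0.072 r 0.0718
t 12.72 pos [0.6388 0.1579 0.0512] th 0.02 F [-0.6  2.2 -1.2] op 0.0254
units shift [-0.13 -0.1   0.05] turn [-0.2  -0.08  0.23]
```

View pics/w10.png

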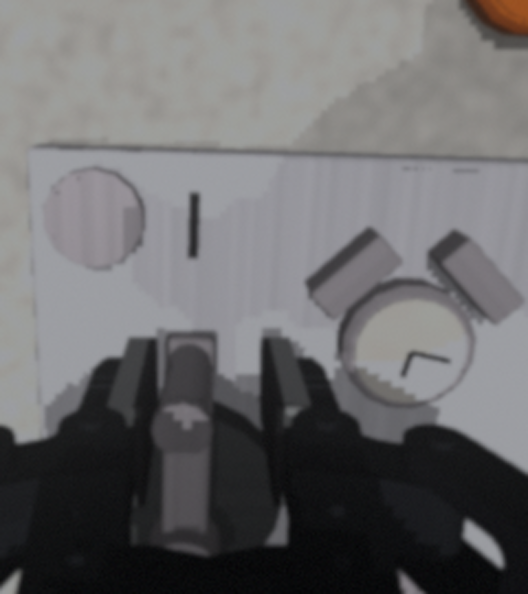

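```bash
python3 - <<'E'
from ev import *
ev(dict(mk_f=(194,193),mk_r=(192,257),post=(182,429),barend=(189,338),hub=(186,540)))
E
```

```text
mk_f [0.6767 0.1631 0.012 ]
mk_r [0.6572 0.1635 0.012 ]
post [0.6352 0.1628 0.073 ]
barend [0.6418 0.163  0.038 ]
hub [0.5801 0.1629 0.042 ]
mark -0.017 lever -0.003 bar 0.0 hub->mk 0.007 by y65 -0.011
```

The lever reads about 0 rad, within 0.01 of the mark. I'll back the finger off to the centre of the gap and lift.

Emit:
{"api": "apply_moves", "payload": {"series": [[0,-0.08,0,0,0,0,-0.4],[0,0,0,0,0,0,-0.4],[0,0,-0.3,0,0,0,-0.4],[0,0,-0.6,0,0,0,-0.4],[-0.2,0,-0.8,0,0,0,-1],[-0.5,0.2,-0.5,0,0,0,-1],[-0.5,0.2,-0.2,0,0,0,-1]]}}

```text
t: 13.65
position: [0.5807, 0.1335, 0.1776]
eef_rot: [[1.0, 0.016, 0.013], [0.016, -1.0, 0.012], [0.014, -0.011, -1.0]]
ft_force: [-0.6, -1.1, -0.5]
opening: -0.0002
```

```bash
python3 - <<'E'
from h import *
arc(-0.0)
im=imaging.camera("wrist")[:,:,::-1]
cv2.imwrite("pics/w11.png",im)
cv2.imwrite("pics/si11.png",cv2.resize(imaging.camera("side")[215:335,230:420,::-1],None,fx=4,fy=4))
E
```

```text
tcp angle -1.141 r 0.0324
t 13.65 pos [0.5807 0.1335 0.1776] th 0.016 F [-0.6 -1.1 -0.5] op -0.0002
units shift [ 1.   -0.54  2.59] turn [-0.13 -0.16  0.18]
```

View pics/w11.png

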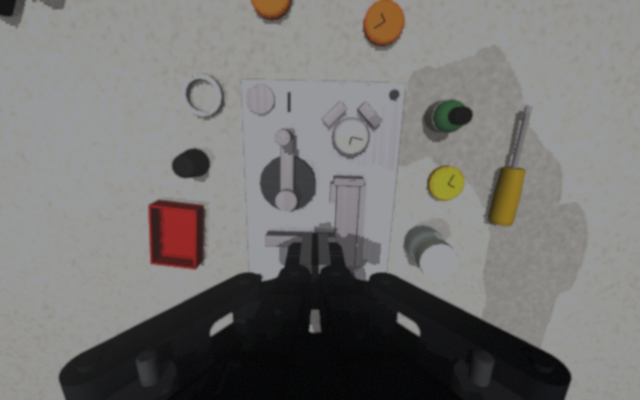

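View pics/si11.png

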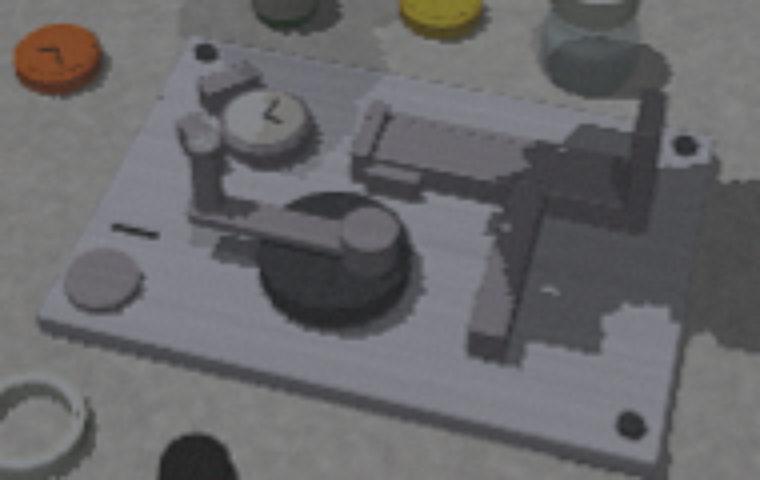

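```bash
python3 - <<'E'
import cv2
a=cv2.imread("pics/w11.png")[70:220,230:420]; cv2.imwrite("pics/w11c.png",cv2.resize(a,None,fx=4,fy=4,interpolation=cv2.INTER_CUBIC))
E
```

```text
(no output)
```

View pics/w11c.png

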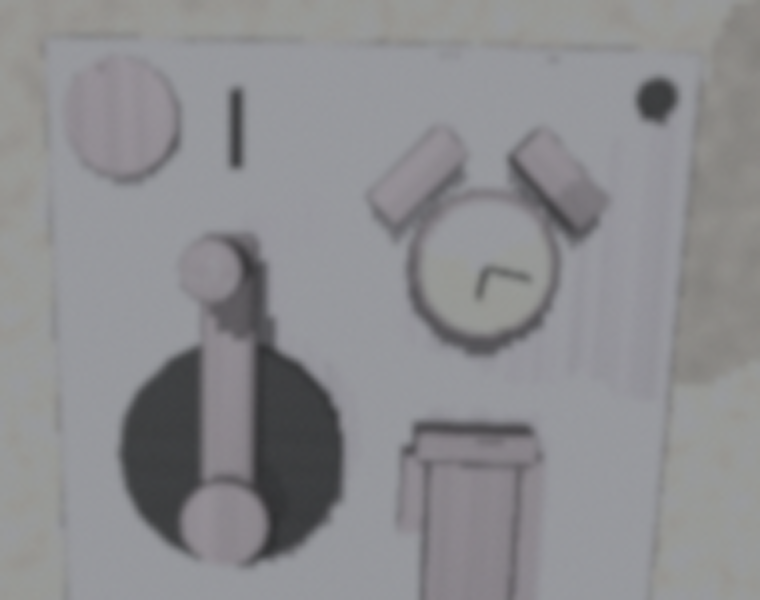

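```bash
python3 - <<'E'
from ev import *
ev(dict(mk_f=(236,88),mk_r=(236,167),post=(211,268),barend=(230,232),hub=(225,523)),crop=(230,70,4))
c=imaging.camera_params("wrist");o=lambda u,v:(230+u/4-.3,70+v/4-.3)
for n,u,v,z in [("disc",231,450,.03),("jawfront",473,424,.03),("case",482,270,.024),("frontL",47,38,.012),("frontR",702,55,.012)]: print(n,ray(o(u,v),z,c).round(4))
plan((.43,.0975,.1776),0)
E
```

```text
mk_f [0.6739 0.1615 0.012 ]
mk_r [0.6544 0.1617 0.012 ]
post [0.6322 0.1612 0.073 ]
barend [0.6387 0.1607 0.038 ]
hub [0.5663 0.1623 0.042 ]
mark -0.009 lever -0.017 bar -0.023 hub->mk -0.008 by y65 -0.007
disc [0.5828 0.1619 0.03  ]
jawfront [0.5908 0.0988 0.03  ]
case [0.6298 0.0976 0.024 ]
frontL [0.6853 0.2096 0.012 ]
frontR [0.6836 0.0429 0.012 ]
t 13.75 pos [0.5788 0.1322 0.1774] th 0.015 F [ 0.4  0.6 -0.2] op 0.0001
units shift [-2.99  0.65 -0.04] turn [-0.11 -0.12  0.17]
```

The lever reads within about 0.01 rad of the mark, and the disc's centre is in front of the pivot. Next I'll go behind the tab with the fingers shut.

Emit:
{"api": "apply_moves", "payload": {"series": [[-0.6,0.15,0,0,0,0,-1],[-0.6,0.15,0,0,0,0,-1],[-0.6,0.15,0,-0.05,-0.05,0.1,-1],[-0.6,0.15,0,-0.05,-0.05,0.1,-1],[-0.4,0.1,0,0,0,0,-1],[0,0,0,0,0,0,-1]]}}

```text
t: 14.5
position: [0.442, 0.0952, 0.1778]
eef_rot: [[1.0, -0.005, 0.012], [-0.005, -1.0, 0.003], [0.012, -0.003, -1.0]]
ft_force: [1.5, 0.3, -0.1]
opening: 0.0
```

```bash
python3 - <<'E'
from h import *
plan((.434,.098,.046),-.008)
cv2.imwrite("pics/w12.png",imaging.camera("wrist")[:,:,::-1])
E
```

```text
t 14.5 pos [0.442  0.0952 0.1778] th -0.005 F [ 1.5  0.3 -0.1] op 0.0
units shift [-0.19 -0.05  2.63] turn [-0.03 -0.13  0.03]
```

View pics/w12.png

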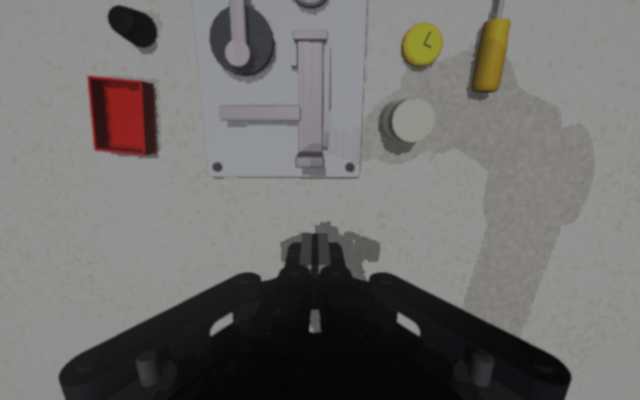

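```bash
python3 - <<'E'
from h import *
import cv2
c=imaging.camera_params("wrist")
for uv in [(310,157),(310,166)]: print(ray(uv,.07,c).round(4))
for uv in [(206,178),(359,178)]: print(ray(uv,.012,c).round(4))
a=cv2.imread("pics/w12.png")[90:200,190:370]; cv2.imwrite("pics/w12c.png",cv2.resize(a,None,fx=4,fy=4,interpolation=cv2.INTER_CUBIC))
E
```

```text
[0.4799 0.0996 0.07  ]
[0.4719 0.0997 0.07  ]
[0.4499 0.217  0.012 ]
[0.4491 0.0465 0.012 ]
```

View pics/w12c.png

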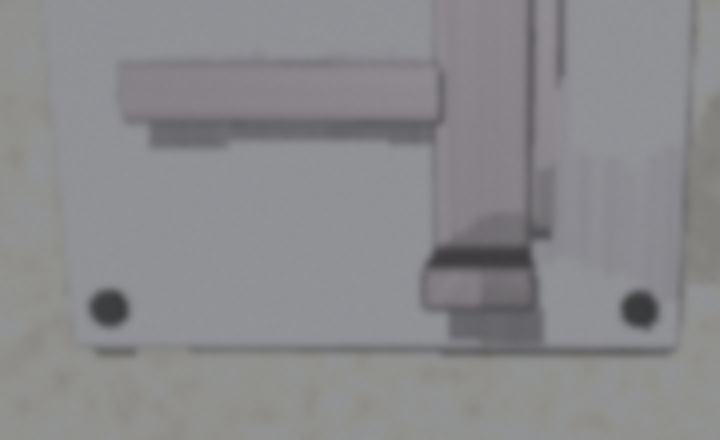

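Emit:
{"api": "apply_moves", "payload": {"series": [[-0.1,-0.05,0.5,0,-0.1,0.02,-1],[-0.06,-0.04,0.6,0,-0.03,0,-1],[0,0,0.6,0,0,0,-1],[0,0,0.5,0,0,0,-1],[0,0,0.3,0,0,0,-1],[0,0,0,0,0,0,-1]]}}

```text
t: 15.3
position: [0.453, 0.106, 0.0487]
eef_rot: [[1.0, -0.008, 0.022], [-0.008, -1.0, 0.01], [0.022, -0.01, -1.0]]
ft_force: [-0.2, -0.3, 0.1]
opening: 0.0002
```

```bash
python3 - <<'E'
from h import *
plan((.45,.099,.046),-.008)
cv2.imwrite("pics/w13.png",imaging.camera("wrist")[:,:,::-1])
E
```

```text
t 15.3 pos [0.453  0.106  0.0487] th -0.008 F [-0.2 -0.3  0.1] op 0.0002
units shift [-0.06  0.14  0.05] turn [-0.12 -0.25  0.  ]
```

View pics/w13.png

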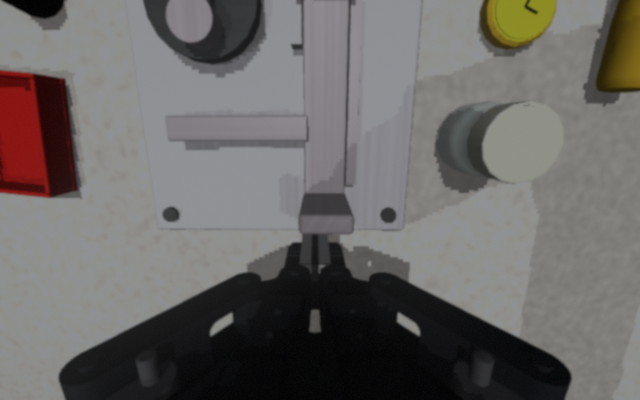

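The fingers are just behind the tab, which sits at (327,221), and they are about 6 mm too far left. I'll correct that and then push gently.

Emit:
{"api": "apply_moves", "payload": {"series": [[-0.1,0.14,0.03,-0.12,-0.25,0,-1],[0,0,0,0,0,0,-1]]}}

```text
t: 15.6
position: [0.4497, 0.0988, 0.0486]
eef_rot: [[1.0, -0.008, 0.003], [-0.008, -1.0, -0.0], [0.003, 0.0, -1.0]]
ft_force: [-0.1, -0.1, 0.3]
opening: -0.0002
```

```bash
python3 - <<'E'
from h import *
plan((.455,.099,.046),-.008)
E
```

```text
t 15.6 pos [0.4497 0.0988 0.0486] th -0.008 F [-0.1 -0.1  0.3] op -0.0002
units shift [ 0.11 -0.    0.05] turn [ 0.   -0.03 -0.  ]
```

Emit:
{"api": "apply_moves", "payload": {"series": [[0.1,0,0,0,0,0,-1],[0.1,0,0,0,0,0,-1],[0.1,0,0,0,0,0,-1]]}}

```text
t: 15.98
position: [0.4634, 0.0987, 0.0493]
eef_rot: [[1.0, -0.007, -0.001], [-0.007, -1.0, -0.0], [-0.001, 0.0, -1.0]]
ft_force: [-3.6, 0.2, -0.4]
opening: -0.0001
```

```bash
python3 - <<'E'
from h import *
plan((.485,.099,.046),-.008)
cv2.imwrite("pics/w14.png",imaging.camera("wrist")[:,:,::-1])
E
```

```text
t 15.97 pos [0.4634 0.0987 0.0493] th -0.007 F [-3.6  0.2 -0.4] op -0.0001
units shift [ 0.43 -0.01  0.07] turn [0.01 0.01 0.01]
```

View pics/w14.png

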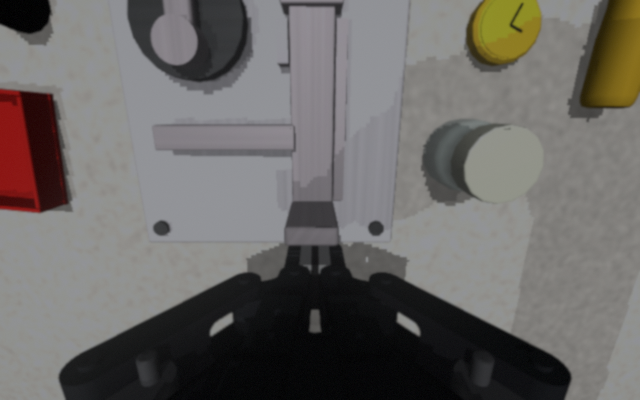

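Contact is made: the tab is centred at (312,235) and the force is −3.6 N. Pushing on.

Emit:
{"api": "apply_moves", "payload": {"series": [[0.1,0,0.01,0,0,0,-1],[0.1,0,0.01,0,0,0,-1],[0.1,0,0.01,0,0,0,-1],[0.1,0,0.01,0,0,0,-1]]}}

```text
t: 16.52
position: [0.484, 0.0982, 0.0473]
eef_rot: [[1.0, -0.008, -0.002], [-0.008, -1.0, -0.001], [-0.002, 0.001, -1.0]]
ft_force: [-3.1, -0.4, 3.3]
opening: 0.0002
```

```bash
python3 - <<'E'
from h import *
plan((.485,.099,.046),-.008)
cv2.imwrite("pics/w15.png",imaging.camera("wrist")[:,:,::-1])
cv2.imwrite("pics/si15.png",cv2.resize(imaging.camera("side")[215:335,230:420,::-1],None,fx=4,fy=4))
E
```

```text
t 16.52 pos [0.484  0.0982 0.0473] th -0.008 F [-3.1 -0.4  3.3] op 0.0002
units shift [ 0.02 -0.02  0.03] turn [0.01 0.03 0.01]
```

View pics/si15.png

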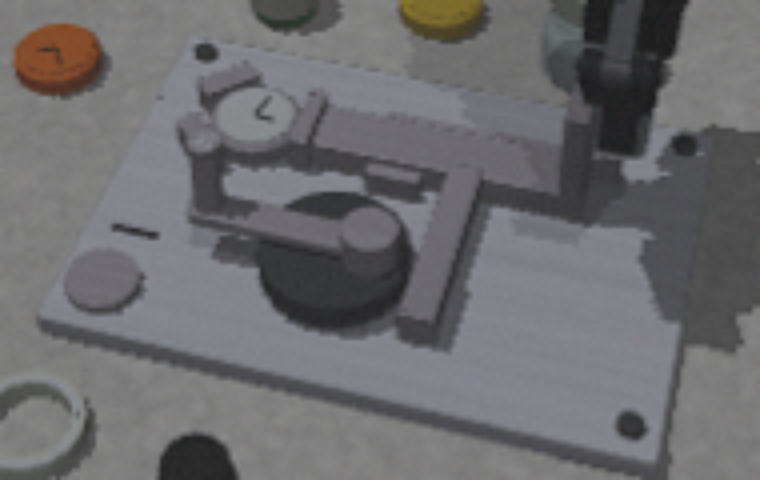

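Emit:
{"api": "apply_moves", "payload": {"series": [[0.08,0,0,0,0,0,-1]]}}

```text
t: 16.75
position: [0.4856, 0.0981, 0.0471]
eef_rot: [[1.0, -0.007, -0.007], [-0.007, -1.0, -0.002], [-0.007, 0.002, -1.0]]
ft_force: [-13.4, 2.3, 10.2]
opening: 0.0002
```

Emit:
{"api": "apply_moves", "payload": {"series": [[0.08,0,0,0,0,0,-1]]}}

```text
t: 16.88
position: [0.4855, 0.098, 0.047]
eef_rot: [[1.0, -0.006, -0.015], [-0.006, -1.0, -0.003], [-0.015, 0.003, -1.0]]
ft_force: [-10.2, 2.2, 8.3]
opening: -0.0001
```

It has stopped at x = 0.4855 with 10–13 N. I'll check whether that is home.

```bash
python3 - <<'E'
from h import *
plan((.485,.099,.046),-.008)
im=imaging.camera("wrist")[:,:,::-1]
cv2.imwrite("pics/w16.png",im)
cv2.imwrite("pics/si16.png",cv2.resize(imaging.camera("side")[215:310,255:400,::-1],None,fx=5,fy=5,interpolation=cv2.INTER_CUBIC))
E
```

```text
t 16.88 pos [0.4855 0.098  0.047 ] th -0.006 F [-10.2   2.2   8.3] op -0.0001
units shift [-0.01 -0.02  0.02] turn [0.03 0.18 0.03]
```

View pics/si16.png

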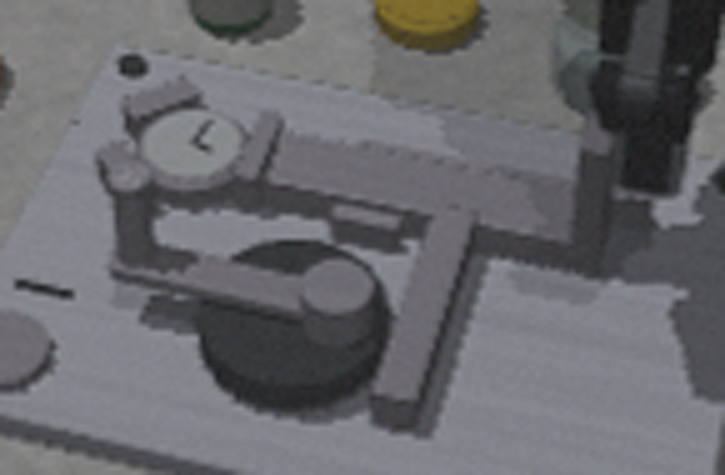

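View pics/w16.png

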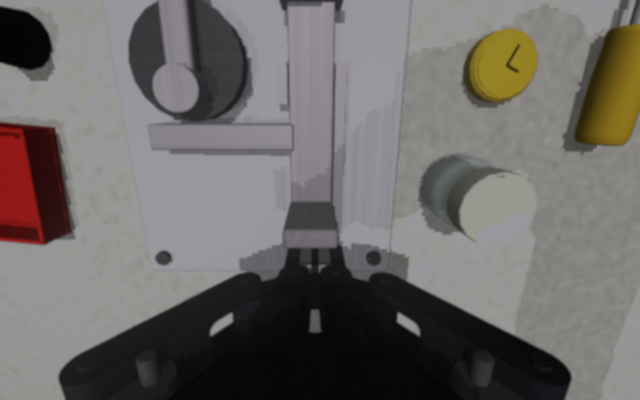

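The case is between the jaw and the V blocks, and the foot is just short of the disc. I'll back off and inspect from above.

Emit:
{"api": "apply_moves", "payload": {"series": [[-0.2,0,0,0,0.1,0,-1],[-0.3,0,0,0,0.1,0,-1],[-0.2,0,-0.4,0,0,0,-1],[0,0,-0.8,0,0,0,-1],[0,0,-0.9,0,0,0,-1],[0.5,-0.1,-0.5,0,0,0,-1],[0.8,-0.1,0,0,0,0,-1],[0.8,-0.1,0,0,0,0,-1]]}}

```text
t: 17.98
position: [0.5654, 0.1145, 0.1854]
eef_rot: [[1.0, -0.007, 0.025], [-0.007, -1.0, 0.002], [0.025, -0.002, -1.0]]
ft_force: [0.3, -0.9, 0.5]
opening: 0.0004
```

Emit:
{"api": "apply_moves", "payload": {"series": [[0.5,0,0,0,0,0,-1],[0,0,0,0,0,0,-1]]}}

```text
t: 18.23
position: [0.597, 0.1146, 0.1872]
eef_rot: [[0.999, -0.008, 0.034], [-0.008, -1.0, 0.004], [0.034, -0.004, -0.999]]
ft_force: [-0.4, 0.4, -0.1]
opening: -0.0002
```

```bash
python3 - <<'E'
from h import *
plan((.5,.099,.2),-.008)
im=imaging.camera("wrist")[:,:,::-1]
cv2.imwrite("pics/w17.png",im)
cv2.imwrite("pics/w17c.png",cv2.resize(im[40:260,220:460],None,fx=3,fy=3,interpolation=cv2.INTER_CUBIC)[:600])
E
```

```text
t 18.23 pos [0.597  0.1146 0.1872] th -0.008 F [-0.4  0.4 -0.1] op -0.0002
units shift [-1.93  0.33 -0.32] turn [-0.04 -0.39 -0.  ]
```

View pics/w17.png

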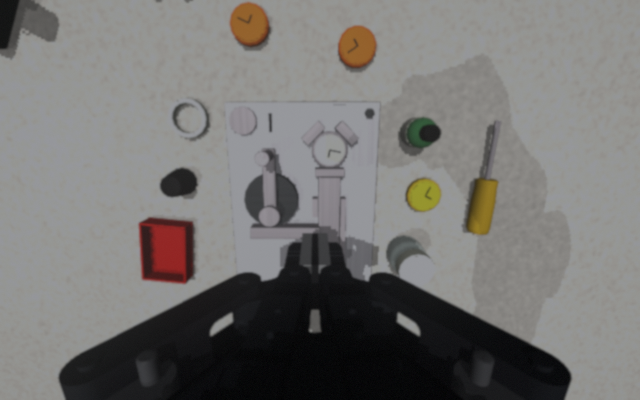

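View pics/w17c.png

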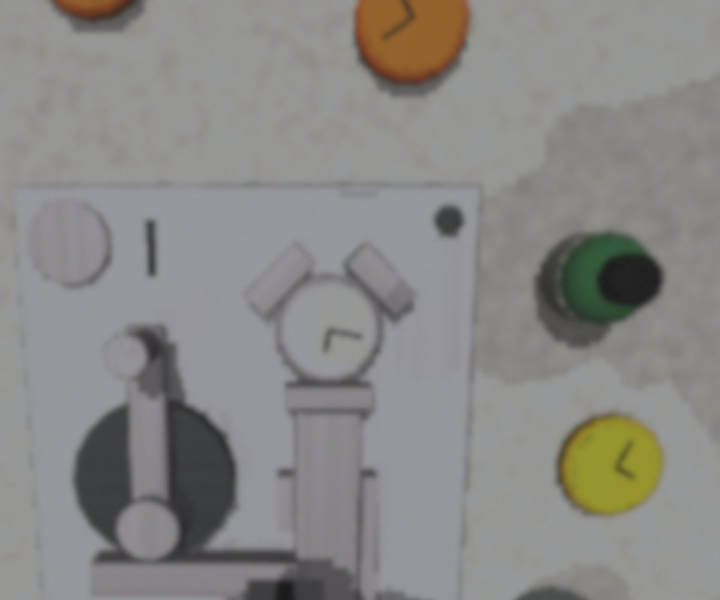

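```bash
python3 - <<'E'
from h import *
c=imaging.camera_params("wrist");o=lambda u,v:(220+u/3-.33,40+v/3-.33)
P={n:ray(o(u,v),z,c) for n,u,v,z in [("mk_f",150,221,.012),("mk_r",152,275,.012),("jaw",330,383,.03),("case",330,327,.024),("post",126,356,.073),("hub",148,529,.042),("bar",148,385,.038),("frontL",16,185,.012),("frontR",481,185,.012),("footfront",200,562,.03)]}
for k,v in P.items(): print(k,v.round(4))
m=(P["mk_f"]+P["mk_r"])/2; print("case rel mark",P["case"]-m,"(want -.029,-.065)","lever",np.arctan2(*(P["post"]-P["hub"])[[1,0]]),"mark",np.arctan2(*(m-P["hub"])[[1,0]]), "edge",np.arctan2(*(P["frontL"]-P["frontR"])[[1,0]])-np.pi/2)
E
```

```text
mk_f [0.6741 0.1631 0.012 ]
mk_r [0.6551 0.1633 0.012 ]
jaw [0.6174 0.0986 0.03  ]
case [0.6367 0.0985 0.024 ]
post [0.6322 0.1627 0.073 ]
hub [0.5671 0.1641 0.042 ]
bar [0.6183 0.1623 0.038 ]
frontL [0.687  0.2107 0.012 ]
frontR [0.6856 0.0441 0.012 ]
footfront [0.55   0.1472 0.03  ]
case rel mark [-0.02793288 -0.06473672  0.012     ] (want -.029,-.065) lever -0.020762550139117073 mark -0.008793751741024643 edge -0.008064785957037968
```

```bash
python3 - <<'E'
from h import *
print(status.state()["ft_force"].round(1)); print(robot.finish_job())
E
```

```text
[ 0.2 -0.5 -0.2]
the job is handed in; nothing more can be done
None
```

The watch-case holder is closed and handed in at about 18 s, but `finish_job` gave no verdict, so these results are my own measurements.

**What I did**
- **Lever:** I put the open fingertips either side of the post and pushed it clockwise from about 2.57 rad to the black mark, then let go.
- **Slide:** only after that I pushed the tab forward with the shut fingertips. It moved at 3–4 N, then stopped firmly at 10–13 N. I then backed the arm off clear of everything.

**Last checks, from the wrist camera**
- **Lever:** within about 0.01 rad of the mark.
- **Case:** touching both V blocks, with its centre within about 1 mm of the seat and the jaw against it.
- **Slide:** the jaw moved 26.6 mm from its start. The slide can start up to 3 mm forward, so this fits the 29 mm home position. I did not measure the joint travel directly.
- **Foot:** still just short of the cam disc.
- **Other objects:** the spare case back and the things on the bench looked undisturbed, and the wrist force was near zero.

The different camera fits disagreed by 2–4 mm in absolute position. I judged the lever and case relative to the mark, and the slide by the jaw's travel and the stop force.

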